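# Clear the box end and draw the long spirit level out of the tool box

### The arm

A 7-joint arm with a two-finger parallel gripper is mounted at the origin on the work surface. World frame = base frame: x ahead of the robot, y to its left, z up, the work surface at z = 0. Lengths are in m, angles in degrees, forces in N, time in s.
With the tool pointing down it reaches from about 0.425 to 0.825 m from the base axis. Payload 3.6 kg.
Tool frame: the origin (TCP) lies at the centre of the arm's flange, where the gripper is bolted on; the fingertips stand 173 mm ahead of it and the grasp point (between the pads) lies 155 mm ahead of it; z points along the fingers, x is the direction in which the jaws open and shut, and the axes are right-handed (so a half turn about z gives the same grasp; the last joint's range is limited). The gripper opens to 85 mm and grips with 20 to 120 N. Pads are 22 mm wide; open, the fingers measure 114 mm over their backs; the gripper's body (76 mm by 85 mm) begins 54 mm behind the grasp point. The pads swing forward as they close: fully open they stand 13 mm farther back than shut.
Start: joints at [-72.68, 35.231, -0.722, 81.555, 0.464, 63.22, -2.315], TCP at [0.21, 0.615, 0.405] pointing down, gripper open.
Joint ranges: [-178.69, 178.69], [-17.37, 117.87], [-77.05, 75.6], [15.02, 138.74], [-78.02, 258.01], [0.78, 113.62], [-162.83, 162.83]. Speed limits (degrees/s): [159.86, 159.86, 180, 180, 180, 180, 180].

### API

Orientations are given as [roll, pitch, yaw] about the fixed x, y, z axes, in that order (R = Rz(yaw) Ry(pitch) Rx(roll)).
In Python, from rig import read_state, camera, calibration, sign_off gives the robot as it stands. The module is installed in compiled form; this text tells all that it offers.
- The arm moves only by the shell command python3 -m handwheel 'ROWS'. ROWS is a JSON object of lists of equal length, an entry for each row: "linear": the shift along the tool's x, y, z in cm, a list of three; "dr": the turn, a rotation vector about the tool's x, y, z in rad, a list of three; "jaw": the opening, from -1 (shut) to 1 (fully open), so that 0 is half open. In form: {"linear": [[dx, dy, dz], ...], "dr": [[ax, ay, az], ...], "jaw": [jaw, ...]}. A call has 1 to 8 rows; each row shifts and turns the pose as measured when the row begins, along the tool's axes as they then stand; what a row does not reach is not made up. A row lasts 1/10 s, in which the tool goes at most 50 mm and 8.59 degrees, less where a joint would pass 70% of its speed; a pose out of reach is approached as far as the arm can. A call with a gripper value outside its range is refused whole. The fingers move at their own pace and stop on an object; the grip force is fixed at half the most. Time passes only in rows, so rows that do not move let the fingers close. It gives the time, the measured TCP pose, the force and the opening at its end, in the units of the state.
- read_state(): the state, without advancing time (a new reading comes with each control period).
- camera(name): name is "side" or "top" or "wrist"; returns the picture (480x640x3 uint8, red, green, blue); there is no depth.
- calibration(name): a dict with "mtx" (3x3 intrinsics, pixels), "cam_to_world" (4x4, takes a point from camera to world coordinates); the wrist camera has in their place "hand_eye" (4x4, takes a point from camera to tool coordinates, whose origin is the TCP and whose axes are the tool frame's). Camera axes: x right, y up, looking along -z (the intrinsics and any distortion apply to the point x, -y, -z); pixel columns grow to the right and rows downward; lengths in m; the calibration is good to about 2 mm. A picture is of the moment at which its call begins: read the wrist's pose just before it. calibration takes no time and is no camera call.
- sign_off(): hands the job in, once; it reports no verdict.
The state is a dict: "time": time; "joint_pos": joint angles; "joint_velocities": joint speeds; "joint_efforts": joint torques, N m; "ee_pos": TCP position; "tcp_rot": TCP orientation; "ft_force": force on the tool from outside, world axes, zero at the start; "torque": the same for the moment, N m; "width": finger opening in m.
Only numpy, scipy, OpenCV 4.12 (cv2) and the standard library are available. Lean on these libraries where they do the work, as an engineer would, in place of code of your own. Each camera call takes 0.05 s, during which the arm holds its last target. There are 200 camera calls.

### The job

The tool box stands open with three steel offcuts lying on one of its end decks: pick up the sanding block and, with the block and not the fingers, sweep them off the deck onto the cork so that none drops in among the tools, then set the block back down on the cork on its sole. Then take out the blue spirit level, which is longer than the opening: slide one end farther under an end deck, tilt the other end up through the opening and draw it out at a slant. Finish while still holding it, motionless and clear of the box, with both ends at least 8 cm above the top of the box; leave the other things on the table where they are.

Things in the scene. Friction and masses are not known exactly. Their poses are not given: they have to be found in the camera images.
- toolbox: Varnished pine tool box, fixed. Outside 174 (its x) by 384 (its y) by 88 mm high; origin at the centre of its underside, z up. Walls 12 mm, floor 10 mm (inner floor at z = 10 mm), inside 150 x 360 mm; side walls up to z = 78 mm. Needle files and a flat rule are fixed along the side walls. Each end of the top is closed by a fixed deck board. A batten stands 16 mm out of each end wall, a latch 10 mm out of the -x wall.
- chip_deck (a point): Centre of the upper face of the box's +y end deck, where the offcuts lie, 88 mm above the table; axes as the box's. Each of the two decks is flat, without a lip, 174 mm along the box's x, 10 mm thick (z = 78 to 88 mm) and covers y = 110 to 192 mm (the other -192 to -110 mm), 70 mm of it overhanging the inside with 68 mm of free height beneath.
- opening (a point): Centre of the box's opening between the two decks, 220 mm along the box's y and 150 mm along its x, at the height of the decks' upper faces (88 mm above the table)
- level: Blue spirit level lying on the box's floor along the box's y (within 4 degrees), both ends 10 mm or more under the decks: a straight bar 270 mm long (its x), 22 mm wide (its y), 30 mm high, black end caps, about 0.2 kg, balanced at its middle. Origin at the centre of its underside, z up through the top face with the vial. Loose: it can be slid along the box under either deck, up to the end wall.
- level_end_a (a point): Centre of the level's end face at its own +x end, 15 mm above its underside
- level_end_b (a point): Centre of the level's end face at its own -x end, 15 mm above its underside
- sanding_block: Hand sanding block standing on the cork beside one end of the box: flat boxwood sole 90 mm (its x) by 50 mm (its y), 14 mm thick; on it a darker upright grip rib 80 mm (x) by 24 mm (y), from 14 to 52 mm above the underside, to be pinched across its 24 mm. Origin at the centre of the underside, z up. 0.10 to 0.17 kg.
- offcut1: Dark steel bar offcut 12 x 12 x 10 mm, 12 g, loose on the +y end deck within 40 mm of the deck's centre along the box's x and 20 mm along its y; origin at the centre of its underside
- offcut2: As offcut1, another offcut on the same deck
- offcut3: As offcut1, another offcut on the same deck
- sextant: Brass sextant model on a dark wooden foot 70 x 130 mm, 150 mm high; bystander. Origin under the middle of the foot
- paperweight: Green glass marble, 52 mm across, on a brass foot; 59 mm high; bystander. Origin under its middle
- turned_block_a: Turned boxwood block, waisted, 52 mm across, 48 mm high; bystander standing beside the end of the box where the sanding block is not. Origin under its middle
- turned_block_b: Turned boxwood block like turned_block_a; bystander beside the -y end of the box, farther from the robot. Origin under its middle
Mind the look-alikes: they are no part of the job. Leave any purple look-alike of the sanding_block alone.

How it is judged (in metres and radians):
On the way, in this order (a step that is already met when the one before it is completed fails the run):
1. the sanding block, held in the fingers, is down at the deck with the offcuts (contact force between the fingers and sanding_block above 1 N and z of sanding_block in the frame of chip_deck between -0.012 and 0.012 m and x of sanding_block in the frame of chip_deck between -0.16 and 0.16 m and y of sanding_block in the frame of chip_deck between -0.1 and 0.1 m), for 0.1 s.
2. all three offcuts are off the deck and down on the table outside the box (height (world z) of each of offcut1, offcut2, offcut3 below 0.04 m and (x of offcut1 in the frame of toolbox above 0.085 m or x of offcut1 in the frame of toolbox below -0.085 m or y of offcut1 in the frame of toolbox above 0.19 m or y of offcut1 in the frame of toolbox below -0.19 m) and (x of offcut2 in the frame of toolbox above 0.085 m or x of offcut2 in the frame of toolbox below -0.085 m or y of offcut2 in the frame of toolbox above 0.19 m or y of offcut2 in the frame of toolbox below -0.19 m) and (x of offcut3 in the frame of toolbox above 0.085 m or x of offcut3 in the frame of toolbox below -0.085 m or y of offcut3 in the frame of toolbox above 0.19 m or y of offcut3 in the frame of toolbox below -0.19 m)), for 0.2 s.
3. the level slants through the opening, one end above the decks and the other still below them (((height (world z) of level_end_a above 0.108 m and height (world z) of level_end_b below 0.075 m) or (height (world z) of level_end_b above 0.108 m and height (world z) of level_end_a below 0.075 m))), for 0.1 s.
At the end, for the whole second after the job is handed in: The gripper holds the level still (under 30 mm/s), touching the box nowhere, the centres of both its ends at least 60 mm above the top faces of the box's decks; the three offcuts lie on the table outside the box (below 40 mm); the sanding block stands on its sole on the table, released (all of step 2 and contact force between the fingers and level above 2 N and contact force between level and toolbox below 0.05 N and height (world z) of each of level_end_a, level_end_b above 0.148 m and linear speed of level below 0.03 m/s and angular speed of level below 0.2 rad/s and height (world z) of sanding_block below 0.01 m and angle between sanding_block's own z axis and vertical below 0.2 rad and contact force between the fingers and sanding_block below 0.1 N); the arm keeps its last pose, push and grip.
It fails at once if an offcut falls into the tool box ((x of offcut1 in the frame of toolbox between -0.085 and 0.085 m and y of offcut1 in the frame of toolbox between -0.19 and 0.19 m and z of offcut1 in the frame of toolbox below 0.072 m) or (x of offcut2 in the frame of toolbox between -0.085 and 0.085 m and y of offcut2 in the frame of toolbox between -0.19 and 0.19 m and z of offcut2 in the frame of toolbox below 0.072 m) or (x of offcut3 in the frame of toolbox between -0.085 and 0.085 m and y of offcut3 in the frame of toolbox between -0.19 and 0.19 m and z of offcut3 in the frame of toolbox below 0.072 m)).
It fails at once if an offcut is pushed with the fingers instead of the block (contact force between the fingers and offcut1 above 0.3 N or contact force between the fingers and offcut2 above 0.3 N or contact force between the fingers and offcut3 above 0.3 N).
It fails at once if the sextant, the paperweight or a turned block is shifted by more than 3 cm (distance of any of sextant, paperweight, turned_block_a, turned_block_b from where it was at the start of the episode above 0.03 m).
It also fails if it takes over 72 s, if anything falls off the work surface, if the arm or the gripper's body presses on something with over 40 N, if the wrist force passes 120 N, or if a joint passes its speed limit or range.

## Working session

There is one attempt and no reset: what is moved stays moved. The work goes in short steps, Python scripts to look and compute and a shell command to move; the robot and the scene stay as the last step left them, time stands still between calls to the robot, and variables do not carry over. Pictures are saved under pics/ and viewed, about 8 in all and at most 12, crops included, and the job is handed in when it is done.

```bash
mkdir -p pics
python3 - <<'E'
from rig import *
import cv2
for n in ("top","side"):
    cv2.imwrite(f"pics/{n}0.png",camera(n)[:,:,::-1])
for n in ("top","side","wrist"): print(n,{k:(v.tolist() if hasattr(v,'tolist') else v) for k,v in calibration(n).items()})
print(read_state())
E
```

```text
top {'mtx': [[433.03992444738026, 0.0, 314.52613918899493], [0.0, 433.03992444738026, 237.86882228836438], [0.0, 0.0, 1.0]], 'cam_to_world': [[-0.1142583328283723, 0.9701887065061205, -0.21372624346874633, 0.3000639218069562], [-0.993443071398052, -0.11244542182360628, 0.02066134076279268, -0.06148696338720454], [-0.003987138132281954, 0.21468558609951482, 0.9766750748588918, 1.086939212911611], [0.0, 0.0, 0.0, 1.0]]}
side {'mtx': [[511.1443104248547, 0.0, 315.0821390088933], [0.0, 511.1443104248547, 241.9797601697839], [0.0, 0.0, 1.0]], 'cam_to_world': [[0.7779353510893489, 0.38346384262143296, -0.4977670850181801, -0.13537614549649776], [-0.6282127235329263, 0.4584437902802584, -0.6286318995603178, -0.8823446998279992], [-0.012859374667320048, 0.8017385936547369, 0.5975364958960164, 0.853216997536399], [0.0, 0.0, 0.0, 1.0]]}
wrist {'mtx': [[399.9392592718773, 0.0, 318.9830509720383], [0.0, 399.9392592718773, 239.25335661453565], [0.0, 0.0, 1.0]], 'hand_eye': [[0.9999998815175738, -0.00037263381229356106, -0.00031322336906106595, 0.0005014263917892947], [-0.00044173455940021045, -0.
[... 162 characters left out ...]
 0.0, 1.0]]}
{'time': 0.1, 'joint_pos': array([-72.67960304,  35.28175482,  -0.72414712,  81.6341651 ,
         0.46415768,  63.21970435,  -2.31535496]), 'joint_velocities': array([-0.05515615, -0.10647903, -0.10660535, -0.20845556, -0.01382156,
        0.05052288,  0.07399118]), 'joint_efforts': array([ 1.34521972e-03, -4.70381963e+01,  2.60434058e-01, -1.71572167e+01,
        1.01552607e-02,  5.94585756e-03, -1.34585175e-06]), 'ee_pos': array([0.20976621, 0.61490201, 0.40366389]), 'tcp_rot': array([1.79999008e+02, 1.32759988e-01, 7.11654980e+01]), 'ft_force': array([0.18730757, 0.37107317, 0.17920507]), 'torque': array([ 0.00828844,  0.00514313, -0.01409206]), 'width': 0.08559854014197409}
```

View pics/top0.png

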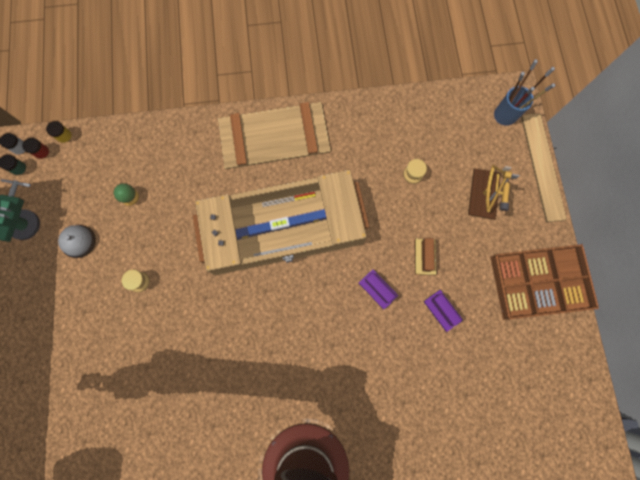

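View pics/side0.png

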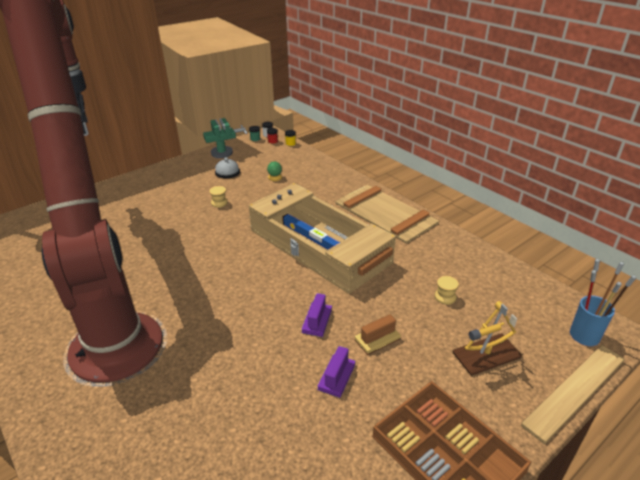

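Top: box with its latch at (289,258); offcuts at (214,219), (215,233), (222,243) on the left (+y) deck; level at about (280,223). Sanding-block candidates: wood and brown (426,256), purple (379,289), purple (443,310). By the description it is the wood and brown one; I'll check it in one close crop.

```bash
cat > h.py <<'E'
import numpy as np
from rig import *
def ray(cal,u,v,T=None):
    T=np.array(cal.get("cam_to_world") if T is None else T); K=np.array(cal["mtx"])
    d=np.linalg.inv(K)@[u,v,1]; d=T[:3,:3]@np.array([d[0],-d[1],-d[2]])
    return T[:3,3],d
def p2w(n,u,v,z,T=None):
    o,d=ray(calibration(n),u,v,T); return o+d*(z-o[2])/d[2]
def proj(n,P,T=None):
    cal=calibration(n); T=np.array(cal.get("cam_to_world") if T is None else T); K=np.array(cal["mtx"])
    p=np.linalg.inv(T)@np.append(P,1); q=K@[p[0],-p[1],-p[2]]; return q[:2]/q[2]
E
python3 - <<'E'
import cv2
im=cv2.imread("pics/top0.png")
a=cv2.resize(im[165:280,190:375],None,fx=4.3,fy=4.3,interpolation=cv2.INTER_CUBIC)
cv2.imwrite("pics/c1.png",a)
b=cv2.resize(im[140:300,380:520],None,fx=4,fy=4,interpolation=cv2.INTER_CUBIC)[:600]
a2=cv2.resize(im[225:285,400:450],None,fx=10,fy=10,interpolation=cv2.INTER_CUBIC)
cv2.imwrite("pics/c2.png",a2)
E
```

```text
(no output)
```

View pics/c1.png

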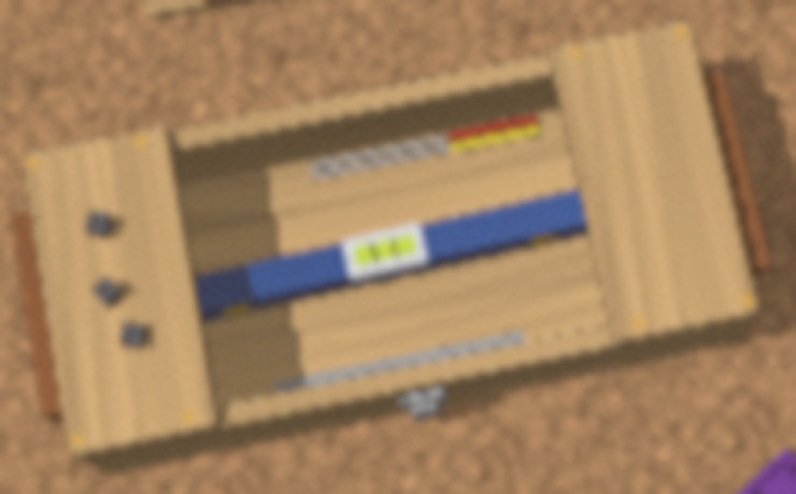

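View pics/c2.png

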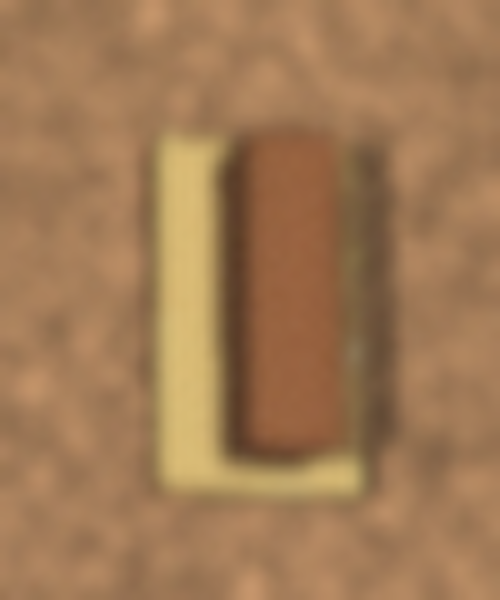

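Run:
```python
from h import *
from scipy.optimize import least_squares
f=lambda x,y,s,ox,oy:((x+.5)/s-.5+ox,(y+.5)/s-.5+oy)
C=[p2w("top",*f(x,y,4.3,190,165),.088) for x,y in [(28,158),(688,25),(757,312),(75,452)]]
D=[(.087,.192),(.087,-.192),(-.087,-.192),(-.087,.192)]
def fit(p,r=0):
    c,s=np.cos(p[2]),np.sin(p[2]); R=np.array([[c,-s],[s,c]])
    return np.concatenate([R@d+p[:2]-w[:2] for d,w in zip(D,C)])
r=least_squares(fit,[.5,.05,0]); p=r.x; print("box",p[:2],np.degrees(p[2]),"res mm",(r.fun*1e3).round(1))
c,s=np.cos(p[2]),np.sin(p[2]); R=np.array([[c,-s],[s,c]])
loc=lambda w:((R.T@(w[:2]-p[:2]))*1e3).round(1)
for n,q in [("o1",(100,224)),("o2",(110,292)),("o3",(134,335))]:
    w=p2w("top",*f(*q,4.3,190,165),.096); print(n,w,loc(w))
for n,q in [("L",(200,297)),("R",(583,212)),("vial",(385,250))]:
    w=p2w("top",*f(*q,4.3,190,165),.040); print(n,w,loc(w))
for q in [(243,130),(343,130),(243,452),(343,452)]: print("rib",p2w("top",*f(*q,10,400,225),.052))
for q in [(158,133),(158,492),(362,492)]: print("sole",p2w("top",*f(*q,10,400,225),.014))
for n,u,v,z in [("tbA/B far",416,170,.048),("tb left",133,280,.048),("pw",124,193,.03),("purple",379,289,.05),("purple2",443,310,.05),("sext",490,195,.05),("lid",275,133,.02)]: print(n,p2w("top",u,v,z))
```

```text
box [ 0.57398178 -0.00625553] 5.298904484561658 res mm [ 1.9  2.5  1.9 -2.3 -1.3 -2.7 -2.4  2.5]
o1 [0.59568178 0.15107397 0.096     ] [ 36.1 154.7]
o2 [0.55658981 0.14810544 0.096     ] [ -3.1 155.3]
o3 [0.53108637 0.13669061 0.096     ] [-29.5 146.3]
L [0.56213522 0.10848114 0.04      ] [ -1.2 115.3]
R [ 0.58712755 -0.11721607  0.04      ] [   2.8 -111.7]
vial [ 5.77689014e-01 -3.59401769e-04  4.00000000e-02] [4.2 5.5]
rib [ 0.49656025 -0.34898196  0.052     ]
rib [ 0.49374852 -0.37324121  0.052     ]
rib [ 0.41825156 -0.33565234  0.052     ]
rib [ 0.41549226 -0.35952305  0.052     ]
sole [ 0.50548415 -0.33802916  0.014     ]
sole [ 0.41511424 -0.32303628  0.014     ]
sole [ 0.40929172 -0.37342335  0.014     ]
tbA/B far [ 0.67317949 -0.35983853  0.048     ]
tb left [0.4745236  0.36281431 0.048     ]
pw [0.70447949 0.38758907 0.03      ]
purple [ 0.3850361  -0.22209775  0.05      ]
purple2 [ 0.31870772 -0.3649777   0.05      ]
sext [ 0.5855317  -0.53210001  0.05      ]
lid [ 0.83000644 -0.01210004  0.02      ]
```

The crop confirms the boxwood sole and brown rib at (426,256). The block centre is at about (0.457,-0.355) with its long axis at -9.5°. Box yaw is about 5.3°. I'll move toward the block in two legs around the base.

```bash
cat >> h.py <<'E'
from scipy.spatial.transform import Rotation as Ro
def st():
    s=read_state(); return s,np.array(s["ee_pos"]),Ro.from_euler("xyz",s["tcp_rot"],degrees=True)
def delta(pos,rpy):
    "remaining shift in tool axes (cm) and rotvec (rad)"
    s,p,R=st(); T=Ro.from_euler("xyz",rpy,degrees=True)
    print("t",round(s["time"],2),"pos",p.round(4),"rpy",np.round(s["tcp_rot"],1),"F",np.round(s["ft_force"],1),"w",round(s["width"],4))
    print("lin cm",(R.inv().apply(np.array(pos)-p)*100).round(2),"rot",(R.inv()*T).as_rotvec().round(3))
E
python3 -m handwheel '{"linear":[[-2.75,3.93,0],[-2.75,3.93,0],[-2.75,3.93,0],[-2.75,3.93,0],[-2.75,3.93,0],[-2.75,3.93,0],[-2.75,3.93,0],[-2.75,3.93,0]],"dr":[[0,0,0],[0,0,0],[0,0,0],[0,0,0],[0,0,0],[0,0,0],[0,0,0],[0,0,0]],"jaw":[1,1,1,1,1,1,1,1]}'
python3 -c "
from h import *
delta([.55,.15,.4],[180,0,80.5])"
```

```text
time: 0.9
ee_pos: [0.438, 0.3027, 0.3975]
tcp_rot: [-179.5, 0.3, 72.3]
ft_force: [0.1, 0.7, 0.7]
width: 0.0851
t 0.9 pos [0.438  0.3027 0.3975] rpy [-179.5    0.3   72.3] F [0.1 0.7 0.7] w 0.0851
lin cm [-11.15  15.3   -0.32] rot [-0.009  0.005 -0.143]
```

```bash
python3 -m handwheel '{"linear":[[-3,3.9,0],[-3,3.9,0],[-3,3.5,0],[-4.5,1.5,0],[-4.8,0.8,0],[-4.8,0.6,0],[-4.8,0.6,0],[-4.8,0.6,0]],"dr":[[0,0,0],[0,0,0],[0,0,0],[0,0,0],[0,0,0],[0,0,0],[0,0,0],[0,0,-0.14]],"jaw":[1,1,1,1,1,1,1,1]}'
python3 -c "
from h import *
delta([.457,-.355,.36],[180,0,80.5])"
```

```text
time: 1.7
ee_pos: [0.4889, -0.0667, 0.3951]
tcp_rot: [-179.5, 0.4, 80.3]
ft_force: [1.0, -0.7, -0.0]
width: 0.0855
t 1.7 pos [ 0.4889 -0.0667  0.3951] rpy [-179.5    0.4   80.3] F [ 1.  -0.7 -0. ] w 0.0855
lin cm [-28.93   1.74   3.67] rot [-0.009  0.006 -0.004]
```

```bash
python3 -m handwheel '{"linear":[[-4.9,0.3,0.5],[-4.9,0.3,0.6],[-4.9,0.3,0.6],[-4.9,0.3,0.6],[-4.9,0.3,0.6],[-4.4,0.3,0.6],[0,0,0],[0,0,0]],"dr":[[0,0,0],[0,0,0],[0,0,0],[0,0,0],[-0.01,0,0],[0,0,0],[0,0,0],[0,0,0]],"jaw":[1,1,1,1,1,1,1,1]}'
cat >> h.py <<'E'
def wT():
    s,p,R=st(); M=np.eye(4); M[:3,:3]=R.as_matrix(); M[:3,3]=p
    return M@np.array(calibration("wrist")["hand_eye"])
E
python3 - <<'E'
from h import *
import cv2
delta([.457,-.355,.193],[180,0,80.5])
T=wT(); np.save("T1.npy",T)
cv2.imwrite("pics/w1.png",camera("wrist")[:,:,::-1])
print(proj("wrist",[.457,-.355,.052],T))
E
```

```text
time: 2.5
ee_pos: [0.4508, -0.3677, 0.3586]
tcp_rot: [-179.8, 0.5, 79.7]
ft_force: [0.4, 0.5, -0.5]
width: 0.0853
t 2.5 pos [ 0.4508 -0.3677  0.3586] rpy [-179.8    0.5   79.7] F [ 0.4  0.5 -0.5] w 0.0853
lin cm [ 1.52  0.44 16.55] rot [-0.004  0.009 -0.015]
[341.02978507 235.214454  ]
```

View pics/w1.png

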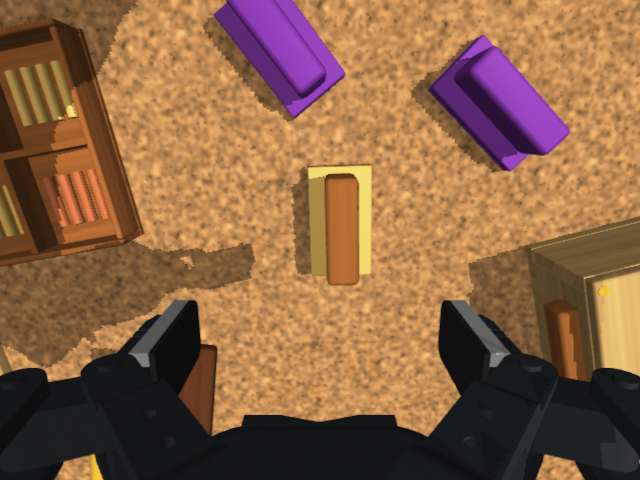

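The wrist view shows the boxwood block at (341,225), with the purple ones at the top. I'll refine its pose from the sole corners and rib top.

Run:
```python
from h import *
T=np.load("T1.npy")
S=np.array([p2w("wrist",u,v,.014,T) for u,v in [(308,167),(371,165),(372.5,272.5),(311,276)]])
print("sole",S.round(4).tolist(),S.mean(0))
for a,b in((0,3),(1,2)): d=S[a]-S[b]; print(np.degrees(np.arctan2(d[1],d[0])),np.linalg.norm(d))
Rb=np.array([p2w("wrist",u,v,.052,T) for u,v in [(325.5,228),(358,228)]]); print(Rb,Rb.mean(0))
```

```text
sole [[0.4085, -0.3711, 0.014], [0.4157, -0.3229, 0.014], [0.5031, -0.3345, 0.014], [0.4972, -0.3854, 0.014]] [ 0.4561134  -0.35347628  0.014     ]
170.86893036373206 0.08982203301747757
172.41411242638756 0.08821489509529418
[[ 0.44983528 -0.36497123  0.052     ]
 [ 0.45391758 -0.34228614  0.052     ]] [ 0.45187643 -0.35362868  0.052     ]
```

```bash
python3 -m handwheel '{"linear":[[1.7,0.4,0],[0,0,4],[0,0,4],[0,0,4],[0,0,3],[0,0,1],[0,0,0]],"dr":[[0.0,0.009,-0.03],[0,0,0],[0,0,0],[0,0,0],[0,0,0],[0,0,0],[0,0,0]],"jaw":[1,1,1,1,1,1,1]}'
python3 -c "
from h import *
delta([.456,-.354,.195],[180,0,81.5])"
```

```text
time: 3.25
ee_pos: [0.4682, -0.3331, 0.1981]
tcp_rot: [179.6, -0.5, 83.2]
ft_force: [0.8, 0.2, 0.7]
width: 0.0853
t 3.25 pos [ 0.4682 -0.3331  0.1981] rpy [179.6  -0.5  83.2] F [0.8 0.2 0.7] w 0.0853
lin cm [-2.22 -0.97  0.28] rot [ 0.008 -0.01   0.03 ]
```

```bash
python3 -m handwheel '{"linear":[[-2.0,-0.9,0.2],[0,0,0],[0,0,0]],"dr":[[0,0,0.03],[0,0,0],[0,0,0]],"jaw":[1,1,1]}'
python3 -c "
from h import *
delta([.456,-.354,.195],[180,0,81.5])"
```

```text
time: 3.55
ee_pos: [0.4608, -0.3486, 0.2002]
tcp_rot: [179.2, -0.6, 81.9]
ft_force: [-0.2, 0.0, -0.5]
width: 0.0852
t 3.55 pos [ 0.4608 -0.3486  0.2002] rpy [179.2  -0.6  81.9] F [-0.2  0.  -0.5] w 0.0852
lin cm [-0.6 -0.4  0.5] rot [ 0.015 -0.01   0.007]
```

```bash
python3 -m handwheel '{"linear":[[-0.7,-0.5,0.6],[0,0,0],[0,0,0]],"dr":[[0.015,-0.01,0.0],[0,0,0],[0,0,0]],"jaw":[1,1,1]}'
python3 -c "
from h import *
delta([.456,-.354,.195],[180,0,81.5])"
```

```text
time: 3.85
ee_pos: [0.4562, -0.3543, 0.1964]
tcp_rot: [179.8, 0.1, 82.1]
ft_force: [1.0, 0.0, 0.1]
width: 0.0856
t 3.85 pos [ 0.4562 -0.3543  0.1964] rpy [1.798e+02 1.000e-01 8.210e+01] F [1.  0.  0.1] w 0.0856
lin cm [ 0.02 -0.02  0.14] rot [0.003 0.002 0.01 ]
```

```bash
python3 -m handwheel '{"linear":[[0,0,0.1],[0,0,0],[0,0,0],[0,0,0],[0,0,0],[0,0,0],[0,0,0],[0,0,0]],"dr":[[0,0,0],[0,0,0],[0,0,0],[0,0,0],[0,0,0],[0,0,0],[0,0,0],[0,0,0]],"jaw":[0,-1,-1,-1,-1,-1,-1,-1]}'
python3 -c "
from h import *
delta([.456,-.354,.195],[180,0,81.5])"
```

```text
time: 4.65
ee_pos: [0.4567, -0.3539, 0.1957]
tcp_rot: [179.8, 0.1, 82.1]
ft_force: [0.3, 0.7, 0.4]
width: 0.0235
t 4.65 pos [ 0.4567 -0.3539  0.1957] rpy [1.798e+02 1.000e-01 8.210e+01] F [0.3 0.7 0.4] w 0.0235
lin cm [-0.02 -0.07  0.07] rot [0.004 0.002 0.011]
```

Gripped at 23.5 mm. Next I'll lift and carry the block to the -x side of the +y deck, then sweep toward +x. Going off the end would risk an offcut landing on the batten.

```bash
python3 -m handwheel '{"linear":[[0,0,-3],[0,0,-5],[0,0,-5],[0,0,-5],[4.9,-0.4,-1],[4.9,-0.4,0],[4.9,-0.4,0],[4.9,-0.4,0]],"dr":[[0,0,0],[0,0,0],[0,0,0],[0,0,0],[0,0,0],[0,0,0],[0,0,0],[0,0,0]],"jaw":[-1,-1,-1,-1,-1,-1,-1,-1]}'
python3 -m handwheel '{"linear":[[4.9,-0.4,0],[4.9,-0.4,0],[4.9,-0.4,0],[4.9,-0.4,0],[4,-0.4,0],[0,0,0],[0,0,0],[0,0,0]],"dr":[[0,0,0],[0,0,0],[0,0,0],[0,0,0],[0,0,0],[0,0,0.14],[0,0,0.14],[0,0,0.14]],"jaw":[-1,-1,-1,-1,-1,-1,-1,-1]}'
python3 -m handwheel '{"linear":[[0,0,0],[0,0,0],[0,0,0],[0,0,0],[0,0,0],[0,0,0]],"dr":[[0,0,0.14],[0,0,0.14],[0,0,0.14],[0,0,0.14],[0,0,0.14],[0,0,0.14]],"jaw":[-1,-1,-1,-1,-1,-1]}'
python3 -c "
from h import *
delta([.480,.137,.40],[180,0,5.3])"
```

```text
time: 5.45
ee_pos: [0.4658, -0.1614, 0.3898]
tcp_rot: [180.0, 0.2, 81.0]
ft_force: [0.4, -0.6, -1.1]
width: 0.0229
time: 6.25
ee_pos: [0.4782, 0.0914, 0.3865]
tcp_rot: [-179.6, 0.1, 57.1]
ft_force: [-0.3, 0.4, -1.0]
width: 0.023
time: 6.85
ee_pos: [0.4753, 0.092, 0.3836]
tcp_rot: [-179.9, 0.9, 7.1]
ft_force: [-0.0, -0.7, -1.5]
width: 0.0231
t 6.85 pos [0.4753 0.092  0.3836] rpy [-179.9    0.9    7.1] F [-0.  -0.7 -1.5] w 0.0231
lin cm [ 0.99 -4.41 -1.65] rot [-0.002  0.015  0.031]
```

```bash
python3 -m handwheel '{"linear":[[1.0,-4.0,0],[0,-0.4,0],[0,0,0],[0,0,0]],"dr":[[0,0.015,0.02],[0,0,0],[0,0,0],[0,0,0]],"jaw":[-1,-1,-1,-1]}'
python3 - <<'E'
from h import *
import cv2
delta([.480,.137,.288],[180,0,5.3])
T=wT(); np.save("T2.npy",T)
cv2.imwrite("pics/w2.png",camera("wrist")[:,:,::-1])
E
```

```text
time: 7.25
ee_pos: [0.4787, 0.1384, 0.3819]
tcp_rot: [-179.9, 0.2, 5.7]
ft_force: [0.3, 0.1, -1.7]
width: 0.0232
t 7.25 pos [0.4787 0.1384 0.3819] rpy [-179.9    0.2    5.7] F [ 0.3  0.1 -1.7] w 0.0232
lin cm [0.16 0.16 9.38] rot [-0.001  0.004  0.008]
```

View pics/w2.png

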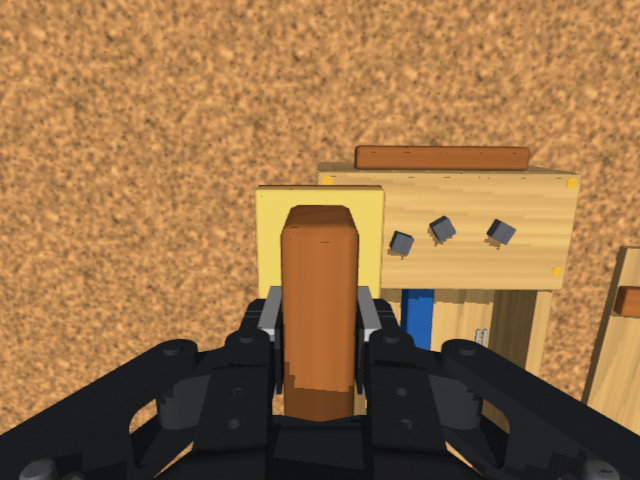

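The wrist view shows the offcuts at (401,243), (443,229) and (501,231), the deck's +x corners at (578,174) and (562,290), and the block at the left, square in the fingers.

Run:
```python
from h import *
T=np.load("T2.npy")
for n,u,v,z in [("c1",578,174,.088),("c2",562,290,.088),("o3",401,243,.098),("o2",443,228,.098),("o1",501,231,.098),("soleFR",383,187,.2),("soleFL",256,189,.2)]:
    w=p2w("wrist",u,v,z,T); print(n,w.round(4))
c,s=np.cos(np.radians(5.3)),np.sin(np.radians(5.3))
for d in [(.087,.192),(.087,.110)]: print("exp",.574+c*d[0]-s*d[1],-.0063+s*d[0]+c*d[1])
```

```text
c1 [0.6408 0.1951 0.088 ]
c2 [0.6513 0.1147 0.088 ]
o3 [0.531  0.1398 0.098 ]
o2 [0.5566 0.1526 0.098 ]
o1 [0.5945 0.1545 0.098 ]
soleFR [0.4968 0.1872 0.2   ]
soleFL [0.449  0.1816 0.2   ]
exp 0.6428928959523188 0.19291538315929063
exp 0.6504672841229369 0.11126595790815488
```

```bash
python3 -m handwheel '{"linear":[[0,0,3],[0,0,3],[0,0,2.5],[0,0,0],[0,0,0]],"dr":[[0,0,0],[0,0,0],[0,0,0],[0,0,0],[0,0,0]],"jaw":[-1,-1,-1,-1,-1]}'
python3 -c "
from h import *
delta([.480,.139,.288],[180,0,5.6])"
```

```text
time: 7.8
ee_pos: [0.4797, 0.1342, 0.2964]
tcp_rot: [-180.0, -0.0, 5.4]
ft_force: [0.3, -0.7, -1.0]
width: 0.0232
t 7.8 pos [0.4797 0.1342 0.2964] rpy [-180.    -0.     5.4] F [ 0.3 -0.7 -1. ] w 0.0232
lin cm [ 0.07 -0.47  0.84] rot [-0.001 -0.    -0.004]
```

```bash
python3 -m handwheel '{"linear":[[0,-0.4,0.8],[0,0,0],[0,0,0]],"dr":[[0,0,0],[0,0,0],[0,0,0]],"jaw":[-1,-1,-1]}'
python3 -c "
from h import *
delta([.480,.139,.288],[180,0,5.6])"
```

```text
time: 8.1
ee_pos: [0.4805, 0.1381, 0.2907]
tcp_rot: [-179.9, -0.3, 5.3]
ft_force: [0.1, 0.0, -2.0]
width: 0.0232
t 8.1 pos [0.4805 0.1381 0.2907] rpy [-179.9   -0.3    5.3] F [ 0.1  0.  -2. ] w 0.0232
lin cm [-0.04 -0.1   0.27] rot [-0.002 -0.006 -0.005]
```

```bash
python3 -m handwheel '{"linear":[[0,0,0.4],[0,0,0],[0,0,0]],"dr":[[0,-0.006,0],[0,0,0],[0,0,0]],"jaw":[-1,-1,-1]}'
python3 -c "
from h import *
delta([.480,.139,.287],[180,0,5.6])"
```

```text
time: 8.4
ee_pos: [0.4809, 0.1384, 0.2877]
tcp_rot: [-179.8, -0.1, 5.4]
ft_force: [-0.4, -0.3, -2.0]
width: 0.023
t 8.4 pos [0.4809 0.1384 0.2877] rpy [-1.798e+02 -1.000e-01  5.400e+00] F [-0.4 -0.3 -2. ] w 0.023
lin cm [-0.08 -0.07  0.07] rot [-0.003 -0.002 -0.004]
```

```bash
python3 -m handwheel '{"linear":[[0.8,0,0.15],[1.2,0,0],[1.2,0,0.05],[1.2,0,0],[1.2,0,0.05]],"dr":[[0,0,0],[0,0,0],[0,0,0],[0,0,0],[0,0,0]],"jaw":[-1,-1,-1,-1,-1]}'
python3 -c "
from h import *
delta([.640,.153,.2865],[180,0,5.6])"
```

```text
time: 8.9
ee_pos: [0.539, 0.1439, 0.2851]
tcp_rot: [-179.8, -0.1, 5.4]
ft_force: [0.2, 0.2, -1.3]
width: 0.0228
t 8.9 pos [0.539  0.1439 0.2851] rpy [-1.798e+02 -1.000e-01  5.400e+00] F [ 0.2  0.2 -1.3] w 0.0228
lin cm [10.14  0.05 -0.13] rot [-0.003 -0.001 -0.004]
```

```bash
python3 -m handwheel '{"linear":[[1.2,0,-0.1],[1.2,0,0],[1.2,0,0],[1.2,0,0]],"dr":[[0,0,0],[0,0,0],[0,0,0],[0,0,0]],"jaw":[-1,-1,-1,-1]}'
python3 -c "
from h import *
delta([.640,.153,.2865],[180,0,5.6])"
```

```text
time: 9.3
ee_pos: [0.5905, 0.1486, 0.2852]
tcp_rot: [-179.9, -0.0, 5.4]
ft_force: [-0.4, 0.7, -1.6]
width: 0.0237
t 9.3 pos [0.5905 0.1486 0.2852] rpy [-179.9   -0.     5.4] F [-0.4  0.7 -1.6] w 0.0237
lin cm [ 4.97  0.02 -0.12] rot [-0.002 -0.001 -0.004]
```

```bash
python3 -m handwheel '{"linear":[[1.2,0,-0.05],[1.2,0,0],[1.2,0,0],[1.2,0,0],[0.5,0,0],[0,0,0],[0,0,0]],"dr":[[0,0,0],[0,0,0],[0,0,0],[0,0,0],[0,0,0],[0,0,0],[0,0,0]],"jaw":[-1,-1,-1,-1,-1,-1,-1]}'
python3 - <<'E'
from h import *
import cv2
delta([.640,.153,.2865],[180,0,5.6])
a=camera("side")[140:290,190:430,::-1]; b=camera("top")[140:290,170:410,::-1]
im=cv2.resize(np.hstack([a,b]),None,fx=1.66,fy=1.66,interpolation=cv2.INTER_CUBIC)
w=camera("wrist")[:,:,::-1]
im=np.vstack([im,cv2.resize(w[:340],(im.shape[1],350-0))])[:600]
print(im.shape); cv2.imwrite("pics/s3.png",im)
E
```

```text
time: 10.0
ee_pos: [0.6484, 0.1535, 0.284]
tcp_rot: [-179.9, -0.0, 5.4]
ft_force: [-0.5, 0.6, -0.5]
width: 0.023
t 10.0 pos [0.6484 0.1535 0.284 ] rpy [-179.9   -0.     5.4] F [-0.5  0.6 -0.5] w 0.023
lin cm [-0.84 -0.02 -0.25] rot [-0.002 -0.    -0.004]
(599, 797, 3)
```

View pics/s3.png

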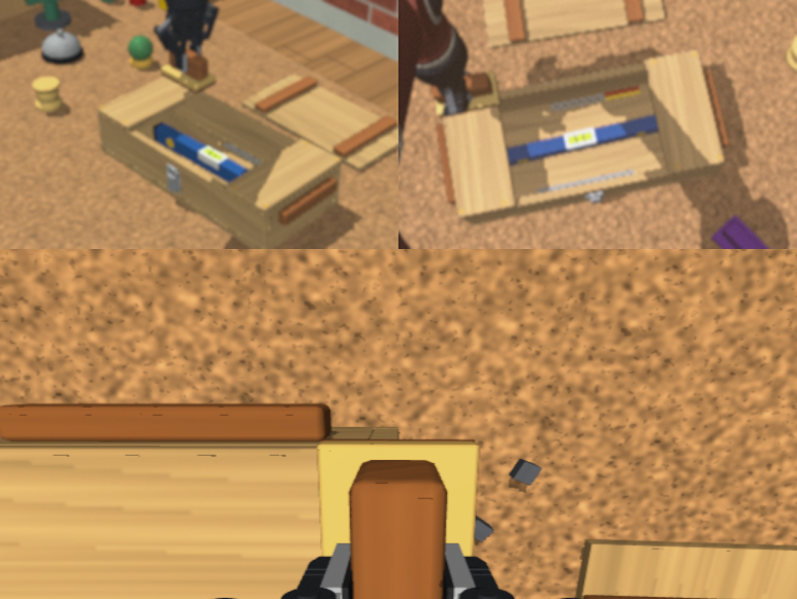

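The deck is clear. Two offcuts are visible on the cork, and the third is probably hidden below the block. I'll lift, carry the block past the +y end and look again there.

```bash
python3 -m handwheel '{"linear":[[0,0,-2],[0,0,-3],[0,0,-2],[-1.3,-3,0],[-1.3,-3,0],[-1.3,-3,0],[-1.3,-3,0],[0,0,0]],"dr":[[0,0,0],[0,0,0],[0,0,0],[0,0,0],[0,0,0],[0,0,0],[0,0,0],[0,0,0]],"jaw":[-1,-1,-1,-1,-1,-1,-1,-1]}'
python3 - <<'E'
from h import *
import cv2
delta([.570,.30,.20],[180,0,5.4])
w=camera("wrist")[:,:,::-1]; T=wT(); np.save("T4.npy",T)
cv2.imwrite("pics/w4.png",w); cv2.imwrite("pics/t4.png",camera("top")[:,:,::-1])
for P in [(.66,.15,.01),(.574,-.006,.0),(.57,.30,0)]: print(proj("wrist",P,T),proj("top",P))
E
```

```text
time: 10.95
ee_pos: [0.5808, 0.2697, 0.3545]
tcp_rot: [-179.9, 0.3, 5.1]
ft_force: [0.1, 1.0, -2.2]
width: 0.0231
t 10.95 pos [0.5808 0.2697 0.3545] rpy [-179.9    0.3    5.1] F [ 0.1  1.  -2.2] w 0.0231
lin cm [-0.73 -3.09 15.46] rot [-0.001  0.005 -0.005]
[397.70531203 353.24578575] [219.42338147 201.5804672 ]
[289.44604944 478.50965004] [282.75835683 227.73725583]
[310.04249844 172.26640796] [164.32855076 242.58509056]
```

```bash
python3 -m handwheel '{"linear":[[-0.7,-3,0],[0,0,3.5],[0,0,3.5],[0,0,3],[0,0,2],[0,0,0],[0,0,0]],"dr":[[0,0,0],[0,0,0],[0,0,0],[0,0,0],[0,0,0],[0,0,0],[0,0,0]],"jaw":[-1,-1,-1,-1,-1,-1,-1]}'
python3 -c "
from h import *
delta([.57,.30,.197],[180,0,5.4])"
```

```text
time: 11.75
ee_pos: [0.5807, 0.281, 0.2334]
tcp_rot: [179.3, -0.4, 3.8]
ft_force: [0.7, -0.3, -1.0]
width: 0.0238
t 11.75 pos [0.5807 0.281  0.2334] rpy [179.3  -0.4   3.8] F [ 0.7 -0.3 -1. ] w 0.0238
lin cm [-0.97 -2.01  3.61] rot [ 0.013 -0.007 -0.029]
```

```bash
python3 -m handwheel '{"linear":[[-0.8,-1.5,1.5],[0,0,1.2],[0,0,0.3],[0,0,0],[0,0,0]],"dr":[[0.013,-0.007,0],[0,0,0],[0,0,0],[0,0,0],[0,0,0]],"jaw":[-1,-1,-1,-1,-1]}'
python3 -c "
from h import *
delta([.57,.30,.197],[180,0,5.4])"
```

```text
time: 12.25
ee_pos: [0.5729, 0.2963, 0.2044]
tcp_rot: [-179.8, -0.4, 3.7]
ft_force: [0.5, -0.7, -0.8]
width: 0.0234
t 12.25 pos [0.5729 0.2963 0.2044] rpy [-179.8   -0.4    3.7] F [ 0.5 -0.7 -0.8] w 0.0234
lin cm [-0.27 -0.39  0.74] rot [-0.004 -0.006 -0.03 ]
```

```bash
python3 -m handwheel '{"linear":[[0,0,0.5],[0,0,0.2],[0,0,0.1],[0,0,0],[0,0,0]],"dr":[[0,-0.006,0],[0,0,0],[0,0,0],[0,0,0],[0,0,0]],"jaw":[-1,-1,-1,-1,-1]}'
python3 -c "
from h import *
delta([.57,.30,.196],[180,0,5.4])"
```

```text
time: 12.75
ee_pos: [0.5737, 0.296, 0.197]
tcp_rot: [-179.8, -0.1, 3.7]
ft_force: [-0.6, -0.3, -1.6]
width: 0.0234
t 12.75 pos [0.5737 0.296  0.197 ] rpy [-1.798e+02 -1.000e-01  3.700e+00] F [-0.6 -0.3 -1.6] w 0.0234
lin cm [-0.34 -0.42  0.1 ] rot [-0.004 -0.003 -0.03 ]
```

```bash
python3 -m handwheel '{"linear":[[0,0,0.1],[0,0,0],[0,0,0],[0,0,0],[0,0,0],[0,0,-3],[0,0,-5],[0,0,-5]],"dr":[[0,0,0],[0,0,0],[0,0,0],[0,0,0],[0,0,0],[0,0,0],[0,0,0],[0,0,0]],"jaw":[-1,0.4,0.4,0.4,0.4,0.4,0.4,0.4]}'
python3 -m handwheel '{"linear":[[0,0,-4],[-0.2,4.8,-1],[-0.2,4.8,0],[-0.2,4.8,0],[-0.2,4.8,0],[-0.2,4.8,0],[-0.2,3.5,0],[0,0,0]],"dr":[[0,0,0],[0,0,0],[0,0,0],[0,0,0],[0,0,0],[0,0,0],[0,0,0],[0,0,0]],"jaw":[0,0,0,0,0,0,0,0]}'
python3 - <<'E'
from h import *
import cv2
delta([.578,-.029,.30],[180,0,6])
T=wT(); np.save("T5.npy",T)
w=camera("wrist")[:,:,::-1]
a=cv2.resize(w,(400,300)); t=camera("top")[150:285,130:310,::-1]
cv2.imwrite("pics/m5.png",np.vstack([w[:,:640],]) )
cv2.imwrite("pics/t5.png",cv2.resize(t,None,fx=4,fy=4,interpolation=cv2.INTER_CUBIC))
E
```

```text
time: 13.55
ee_pos: [0.5717, 0.2951, 0.3222]
tcp_rot: [179.9, 0.7, 3.7]
ft_force: [1.1, 0.0, 0.2]
width: 0.0598
time: 14.35
ee_pos: [0.5805, 0.0128, 0.3847]
tcp_rot: [-179.7, -0.7, 4.0]
ft_force: [-0.3, -0.5, 0.1]
width: 0.0428
t 14.35 pos [0.5805 0.0128 0.3847] rpy [-179.7   -0.7    4. ] F [-0.3 -0.5  0.1] w 0.0428
lin cm [-0.65  4.2   8.44] rot [-0.005 -0.013 -0.034]
```

View pics/m5.png

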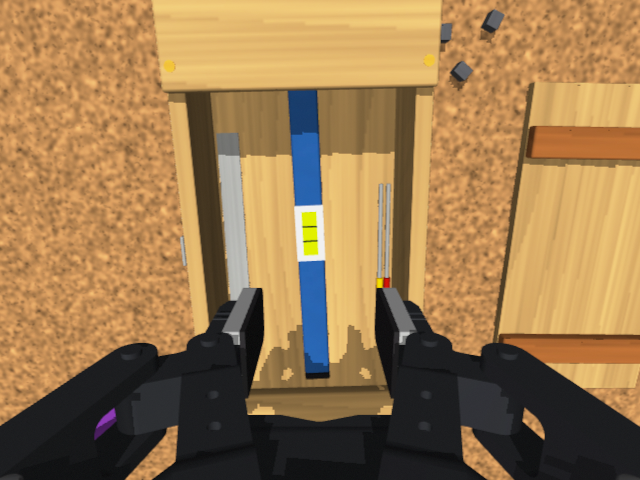

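View pics/t5.png

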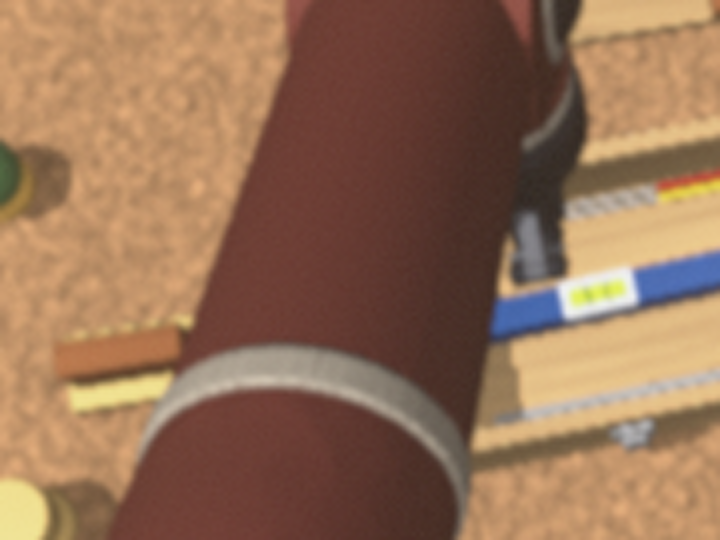

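All three offcuts lie on the cork right of the deck at (446,33), (493,20) and (461,71), and the block stands on its sole. The level runs from (303,90) to its cap at (316,372), with the vial at (310,233).

Run:
```python
from h import *
T=np.load("T5.npy")
P={n:p2w("wrist",u,v,z,T) for n,u,v,z in [("Ltop",303,91,.04),("Lmid",310,233,.04),("Lend",317,373,.04),("d1",163,91,.088),("d2",437,84,.088),("o",446,33,.01)]}
for n,w in P.items(): print(n,w.round(4))
d=P["Ltop"]-P["Lend"]; print("lvl axis deg",np.degrees(np.arctan2(d[1],d[0]))-90)
d=P["d2"]-P["d1"]; print("box yaw",np.degrees(np.arctan2(d[1],d[0])), np.linalg.norm(d))
```

```text
Ltop [0.5657 0.1093 0.04  ]
Lmid [0.5779 0.0015 0.04  ]
Lend [ 0.5925 -0.1266  0.04  ]
d1 [0.48   0.0985 0.088 ]
d2 [0.6507 0.115  0.088 ]
o [0.6743 0.1631 0.01  ]
lvl axis deg 6.490124651598833
box yaw 5.510450963472521 0.1715287874998843
```

```bash
python3 -m handwheel '{"linear":[[-0.2,3.4,3],[0,0,5],[0,0,4],[0,0,0],[0,0,0]],"dr":[[-0.005,-0.013,-0.035],[0,0,0],[0,0,0],[0,0,0],[0,0,0]],"jaw":[0,0,0,0,0]}'
python3 -c "
from h import *
delta([.581,-.025,.188],[180,0,6.5])"
```

```text
time: 14.95
ee_pos: [0.5854, -0.0037, 0.2633]
tcp_rot: [-179.3, -0.6, 7.6]
ft_force: [0.4, 0.4, 1.1]
width: 0.0425
t 14.95 pos [ 0.5854 -0.0037  0.2633] rpy [-179.3   -0.6    7.6] F [0.4 0.4 1.1] w 0.0425
lin cm [-0.79  2.15  7.5 ] rot [-0.013 -0.01   0.019]
```

```bash
python3 -m handwheel '{"linear":[[-0.7,2.1,1],[0,0,0],[0,0,0]],"dr":[[-0.013,-0.01,0.019],[0,0,0],[0,0,0]],"jaw":[0,0,0]}'
python3 -m handwheel '{"linear":[[0,0,2],[0,0,1.5],[0,0,0],[0,0,0]],"dr":[[0,0,0],[0,0,0],[0,0,0],[0,0,0]],"jaw":[0,0,0,0]}'
python3 -c "
from h import *
delta([.581,-.025,.188],[180,0,6.5])"
```

```text
time: 15.25
ee_pos: [0.5831, -0.0239, 0.2573]
tcp_rot: [179.9, -0.4, 6.7]
ft_force: [0.4, 0.3, -0.6]
width: 0.0428
time: 15.65
ee_pos: [0.5858, -0.0242, 0.2275]
tcp_rot: [179.9, -1.1, 6.7]
ft_force: [0.2, 0.9, 0.6]
width: 0.0427
t 15.65 pos [ 0.5858 -0.0242  0.2275] rpy [179.9  -1.1   6.7] F [0.2 0.9 0.6] w 0.0427
lin cm [-0.57  0.01  3.94] rot [ 0.002 -0.02   0.003]
```

```bash
python3 -m handwheel '{"linear":[[-0.5,0,0],[0,0,0],[0,0,0]],"dr":[[0,-0.02,0],[0,0,0],[0,0,0]],"jaw":[0,0,0]}'
python3 - <<'E'
from h import *
import cv2
delta([.581,-.025,.188],[180,0,6.5])
cv2.imwrite("pics/w6.png",cv2.resize(camera("wrist")[200:480,140:500,::-1],None,fx=2,fy=2))
E
```

```text
time: 15.95
ee_pos: [0.5812, -0.0248, 0.2303]
tcp_rot: [179.8, -0.1, 6.7]
ft_force: [-0.1, -0.4, -0.0]
width: 0.0431
t 15.95 pos [ 0.5812 -0.0248  0.2303] rpy [ 1.798e+02 -1.000e-01  6.700e+00] F [-0.1 -0.4 -0. ] w 0.0431
lin cm [-0.04  0.    4.23] rot [ 0.003 -0.003  0.004]
```

View pics/w6.png

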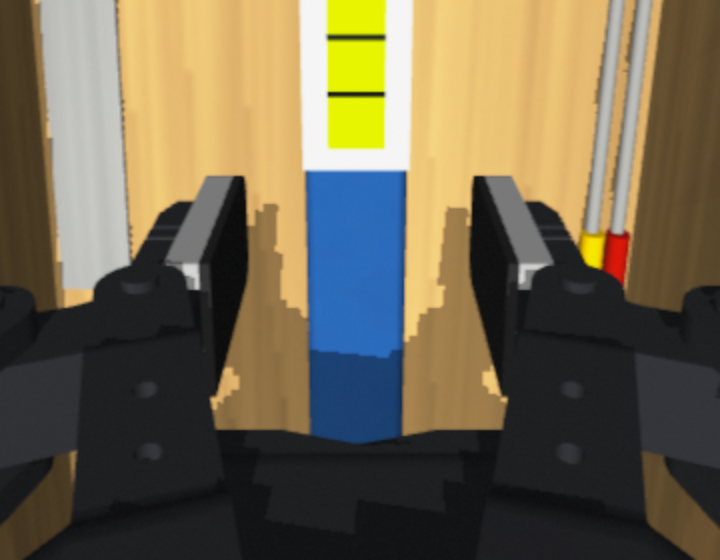

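The level is centred between the pads (307–404, against pads at 247 and 472) and parallel. I'll descend.

```bash
python3 -m handwheel '{"linear":[[0,0,1.5],[0,0,1.5],[0,0,0.6],[0,0,0],[0,0,0]],"dr":[[0,0,0],[0,0,0],[0,0,0],[0,0,0],[0,0,0]],"jaw":[0,0,0,0,0]}'
python3 -c "
from h import *
delta([.581,-.025,.188],[180,0,6.5])"
```

```text
time: 16.5
ee_pos: [0.5813, -0.0248, 0.1912]
tcp_rot: [179.8, -0.1, 6.7]
ft_force: [-0.5, 0.1, 0.1]
width: 0.0424
t 16.5 pos [ 0.5813 -0.0248  0.1912] rpy [ 1.798e+02 -1.000e-01  6.700e+00] F [-0.5  0.1  0.1] w 0.0424
lin cm [-0.04  0.02  0.32] rot [ 0.003 -0.002  0.004]
```

```bash
python3 -m handwheel '{"linear":[[0,0,0.3],[0,0,0],[0,0,0],[0,0,0],[0,0,0],[0,0,0],[0,0,0]],"dr":[[0,0,0],[0,0,0],[0,0,0],[0,0,0],[0,0,0],[0,0,0],[0,0,0]],"jaw":[0,-1,-1,-1,-1,-1,-1]}'
python3 -c "
from h import *
delta([.5776,.005,.188],[180,0,6.5])"
```

```text
time: 17.2
ee_pos: [0.5816, -0.0249, 0.1888]
tcp_rot: [179.8, -0.2, 6.7]
ft_force: [-0.5, -0.1, -1.1]
width: 0.0208
t 17.2 pos [ 0.5816 -0.0249  0.1888] rpy [179.8  -0.2   6.7] F [-0.5 -0.1 -1.1] w 0.0208
lin cm [-0.04 -3.02  0.07] rot [ 0.003 -0.004  0.003]
```

```bash
python3 -m handwheel '{"linear":[[0,0,-0.4],[0,-0.7,0],[0,-0.7,0],[0,-0.7,0],[0,0,0],[0,0,0]],"dr":[[0,0,0],[0,0,0],[0,0,0],[0,0,0],[0,0,0],[0,0,0]],"jaw":[-1,-1,-1,-1,-1,-1]}'
python3 -c "
from h import *
delta([.578,.005,.192],[180,0,6.5])"
```

```text
time: 17.8
ee_pos: [0.5782, -0.0008, 0.1924]
tcp_rot: [179.9, -0.1, 6.8]
ft_force: [0.6, 0.5, -2.6]
width: 0.0208
t 17.8 pos [ 0.5782 -0.0008  0.1924] rpy [ 1.799e+02 -1.000e-01  6.800e+00] F [ 0.6  0.5 -2.6] w 0.0208
lin cm [ 0.05 -0.58  0.04] rot [ 0.002 -0.002  0.006]
```

```bash
python3 -m handwheel '{"linear":[[0,-0.4,-0.1],[0,0,0],[0,0,0]],"dr":[[0,0,0],[0,0,0],[0,0,0]],"jaw":[-1,-1,-1]}'
cat >> h.py <<'E'
def lvl(yc,zc,th,yaw=6.6,base=None):
    "TCP for level centre shifted yc (m, along level +y) and at height zc; base=(x,y) world of centre at yc=0"
    t=np.radians(th); a=-.028*np.cos(t)+.164*np.sin(t)+yc; z=zc+.028*np.sin(t)+.164*np.cos(t)
    y=np.radians(yaw); return np.array([base[0]-a*np.sin(y),base[1]+a*np.cos(y),z]),[180-th,0,yaw]
E
python3 - <<'E'
from h import *
s,p,R=st(); y=np.radians(6.6); b=p[:2]+.028*np.array([-np.sin(y),np.cos(y)]); np.save("b.npy",b); print("base",b)
pr=(p,R)
for k,th in enumerate([0,4,8,12,16,20,24]):
    P,r=lvl(0,.028+.055*np.sin(np.radians(th))/np.sin(np.radians(24)),th,base=b)
    if k==0: delta(P,r)
    T=Ro.from_euler("xyz",r,degrees=True); print(th,P.round(4),(pr[1].inv().apply(P-pr[0])*100).round(2),(pr[1].inv()*T).as_rotvec().round(3)); pr=(P,T)
E
```

```text
time: 18.1
ee_pos: [0.5777, 0.0033, 0.1934]
tcp_rot: [179.9, -0.1, 6.8]
ft_force: [0.2, 0.1, -2.4]
width: 0.021
base [0.57449693 0.03108636]
t 18.1 pos [0.5777 0.0033 0.1934] rpy [ 1.799e+02 -1.000e-01  6.800e+00] F [ 0.2  0.1 -2.4] w 0.021
lin cm [-0.   -0.    0.14] rot [ 0.002 -0.002  0.004]
0 [0.5777 0.0033 0.192 ] [-0.   -0.    0.14] [ 0.002 -0.002  0.004]
4 [0.5764 0.0147 0.203 ] [ 0.   -1.15 -1.1 ] [-0.07  0.   -0.  ]
8 [0.5751 0.0262 0.2131] [ 0.   -1.09 -1.09] [-0.07 -0.    0.  ]
12 [0.5737 0.0378 0.2224] [-0.   -1.02 -1.08] [-0.07  0.    0.  ]
16 [0.5724 0.0493 0.2306] [-0.   -0.96 -1.05] [-0.07  0.   -0.  ]
20 [0.5711 0.0607 0.2379] [ 0.   -0.9  -1.02] [-0.07  0.    0.  ]
24 [0.5698 0.0719 0.2442] [-0.   -0.85 -0.98] [-0.07 -0.   -0.  ]
```

```bash
python3 -m handwheel '{"linear":[[0,-0.6,-0.55],[0,-0.6,-0.55],[0,-0.55,-0.55],[0,-0.55,-0.55],[0,0,0]],"dr":[[-0.035,0,0],[-0.035,0,0],[-0.035,0,0],[-0.035,0,0],[0,0,0]],"jaw":[-1,-1,-1,-1,-1]}'
python3 -c "
from h import *
b=np.load('b.npy'); delta(*lvl(0,.047,8,base=b)); print(lvl(0,.047,8,base=b))"
```

```text
time: 18.6
ee_pos: [0.5748, 0.026, 0.2146]
tcp_rot: [171.5, -0.1, 6.6]
ft_force: [0.7, 0.3, -2.9]
width: 0.0209
t 18.6 pos [0.5748 0.026  0.2146] rpy [ 1.715e+02 -1.000e-01  6.600e+00] F [ 0.7  0.3 -2.9] w 0.0209
lin cm [ 0.03 -0.03  0.13] rot [ 0.008 -0.001 -0.001]
(array([0.57506048, 0.02621573, 0.21330081]), [172, 0, 6.6])
```

Tracking well, forces low. Continuing to 24°.

```bash
python3 -m handwheel '{"linear":[[0,-0.5,-0.5],[0,-0.5,-0.55],[0,-0.5,-0.55],[0,-0.5,-0.55],[0,0,0]],"dr":[[-0.03,0,0],[-0.035,0,0],[-0.035,0,0],[-0.035,0,0],[0,0,0]],"jaw":[-1,-1,-1,-1,-1]}'
python3 -c "
from h import *
b=np.load('b.npy'); delta(*lvl(0,.0653,16,base=b))"
python3 -m handwheel '{"linear":[[0,-0.45,-0.5],[0,-0.45,-0.5],[0,-0.45,-0.5],[0,-0.4,-0.5],[0,0,0],[0,0,0]],"dr":[[-0.035,0,0],[-0.035,0,0],[-0.035,0,0],[-0.03,0,0],[0,0,0],[0,0,0]],"jaw":[-1,-1,-1,-1,-1,-1]}'
python3 -c "
from h import *
b=np.load('b.npy'); delta(*lvl(0,.083,24,base=b))"
```

```text
time: 19.1
ee_pos: [0.5718, 0.0477, 0.2314]
tcp_rot: [163.7, -0.0, 6.3]
ft_force: [-0.7, 0.1, -2.9]
width: 0.021
t 19.1 pos [0.5718 0.0477 0.2314] rpy [163.7  -0.    6.3] F [-0.7  0.1 -2.9] w 0.021
lin cm [ 0.08 -0.17  0.03] rot [ 0.004  0.001 -0.005]
time: 19.7
ee_pos: [0.569, 0.0667, 0.2433]
tcp_rot: [156.1, 0.2, 5.9]
ft_force: [-0.2, -0.3, -1.8]
width: 0.0206
t 19.7 pos [0.569  0.0667 0.2433] rpy [156.1   0.2   5.9] F [-0.2 -0.3 -1.8] w 0.0206
lin cm [ 0.14 -0.44 -0.29] rot [-0.001  0.008 -0.011]
```

Run:
```python
from h import *
import cv2
a=camera("side")[130:310,190:430,::-1]
cv2.imwrite("pics/s7.png",cv2.resize(a,None,fx=3.2,fy=3.2,interpolation=cv2.INTER_CUBIC))
```

```text
(no output)
```

View pics/s7.png

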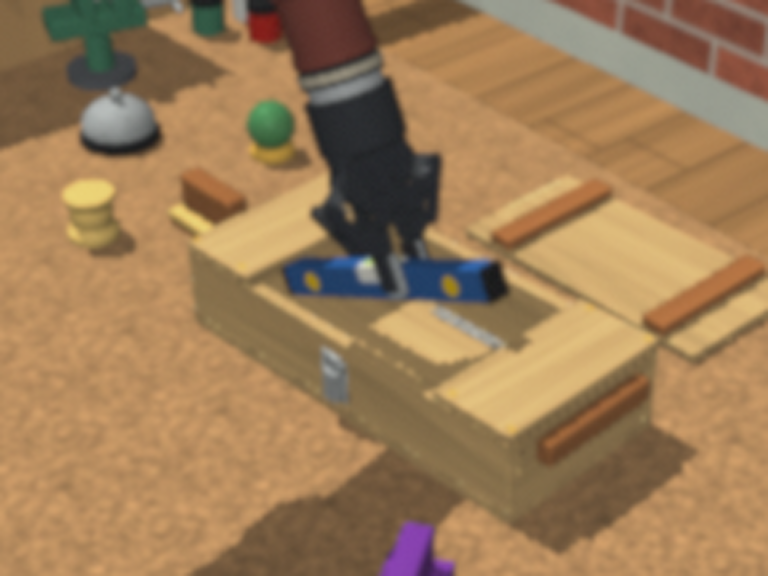

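The level slants with its -y end up and its +y end under the deck, the wooden block is on its sole, and all is free. I'll draw along the tool's +y (the level axis).

```bash
python3 -m handwheel '{"linear":[[0,1,-0.1],[0,1.3,0],[0,1.3,0],[0,1.3,0]],"dr":[[0,0,0],[0,0,0],[0,0,0],[0,0,0]],"jaw":[-1,-1,-1,-1]}'
python3 -m handwheel '{"linear":[[0,1.3,0],[0,1.3,0],[0,1.3,0],[0,1.3,0],[0,1.3,0],[0,0,0]],"dr":[[0,0,0],[0,0,0],[0,0,0],[0,0,0],[0,0,0],[0,0,0]],"jaw":[-1,-1,-1,-1,-1,-1]}'
python3 -c "
from h import *
b=np.load('b.npy'); delta(*lvl(0,.083,24,base=b))"
```

```text
time: 20.15
ee_pos: [0.5736, 0.0186, 0.265]
tcp_rot: [156.1, 0.2, 5.8]
ft_force: [-0.3, 0.4, -2.4]
width: 0.0208
time: 20.75
ee_pos: [0.5795, -0.0518, 0.2963]
tcp_rot: [156.0, 0.1, 5.3]
ft_force: [-0.8, 0.3, -2.4]
width: 0.0211
t 20.75 pos [ 0.5795 -0.0518  0.2963] rpy [1.56e+02 1.00e-01 5.30e+00] F [-0.8  0.3 -2.4] w 0.0211
lin cm [  0.19 -13.45  -0.29] rot [ 0.001  0.01  -0.02 ]
```

```bash
python3 -m handwheel '{"linear":[[0,1.2,-2.7],[0,1.2,-2.7],[0,1.2,-2.7],[0,1.2,-2.7],[0,0.8,-2],[0,0,0],[0,0,0],[0,0,0]],"dr":[[0,0,0],[0,0,0],[0,0,0],[0,0,0],[0,0,0],[0,0,0],[0,0,0],[0,0,0]],"jaw":[-1,-1,-1,-1,-1,-1,-1,-1]}'
python3 -m handwheel '{"linear":[[0,0,0],[0,0,0],[0,0,0],[0,0,0]],"dr":[[0,0,0],[0,0,0],[0,0,0],[0,0,0]],"jaw":[-1,-1,-1,-1]}'
python3 - <<'E'
from h import *
import cv2
delta([.58,-.05,.44],[156,0,5.3])
s,p,R=st()
c=p+R.apply([0,-.028,.164]); 
for k in(-1,1): print("end",(c+R.apply([0,k*.135,0])).round(3))
print(np.abs(s["joint_velocities"]).max())
a=camera("side")[110:290,190:430,::-1]; t=camera("top")[100:280,160:400,::-1]
w=cv2.resize(camera("wrist")[:,:,::-1],(480,360))
im=cv2.resize(np.hstack([a,t]),None,fx=1.66,fy=1.66,interpolation=cv2.INTER_CUBIC)
o=np.zeros((im.shape[0]+300,im.shape[1],3),np.uint8); o[:im.shape[0]]=im; o[im.shape[0]:,:480]=w[:300]
cv2.imwrite("pics/f8.png",o); print(o.shape)
E
```

```text
time: 21.55
ee_pos: [0.5789, -0.0473, 0.4357]
tcp_rot: [156.4, 0.6, 5.5]
ft_force: [-1.1, -0.1, -2.3]
width: 0.021
time: 21.95
ee_pos: [0.5782, -0.0464, 0.4311]
tcp_rot: [156.4, 1.2, 5.5]
ft_force: [0.3, 0.6, -2.3]
width: 0.0208
t 21.95 pos [ 0.5782 -0.0464  0.4311] rpy [156.4   1.2   5.5] F [ 0.3  0.6 -2.3] w 0.0208
lin cm [ 0.13  0.7  -0.67] rot [-0.008  0.017  0.012]
end [0.566 0.037 0.216]
end [ 0.592 -0.209  0.324]
0.3823245645005077
(599, 797, 3)
```

View pics/f8.png

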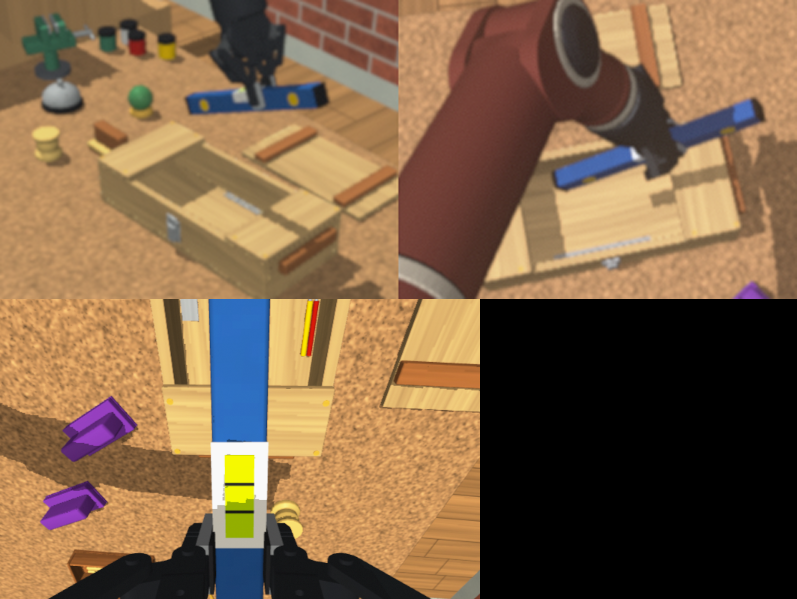

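The level is out at a slant with its ends at about 0.216 m and 0.324 m. The box interior is empty of offcuts, the block stands on its sole, and the arm is still. I'm handing in.

```bash
python3 -c "
from h import *
print(read_state()['joint_velocities'].round(2)); sign_off(); s=read_state(); print(s['time'],s['ee_pos'],s['width'],s['ft_force'])"
```

```text
[ 0.03 -0.28  0.15 -0.22 -0.01  0.04  0.09]
the job is handed in; nothing more can be done
the job is handed in; nothing more can be done
```

The job is done and handed in; the robot clock read about 22 s of the 72 s allowed.

- **Offcuts:** I gripped the sanding block by its rib and swept all three off the box's +x side. That avoided the batten on the end wall.
- **Sanding block:** I set it back on its sole on the cork past the +y end of the box.
- **Level:** I slid it 28 mm under the +y deck, tilted the other end up about 24°, drew it out along its slant by about 13 cm and lifted it clear.

**Last checks:**
- The wrist view after the sweep showed all three offcuts on the cork beside the deck.
- The final pictures showed nothing in the box but its fixed tools, and the sanding block on its sole, released. The bystanders in view looked undisturbed.
- The arm was holding the level (opening 20.8 mm, about 2.3 N of weight). I calculated its end centres at about 0.216 m and 0.324 m from the tool pose.
- Joint speeds were under 0.4 deg/s before hand-in.

**Disagreements and gaps:** Vision estimates of the box and level differed by 2–6 mm, which I covered with clearance. The arm drifted a few millimetres in holding rows, about 5 mm downward in the last ones. A state reading after hand-in was refused, so nothing was checked after that.

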